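# Clamp a reagent bottle in the bottle shaker

## Task

Get the reagent bottle with the blue cap ready for mixing: stand it upright on the black mat of the bottle shaker, up against the half-round backstop under the raised clamp foot. Then press in the red release button in the grip of the clamp lever, keep it pressed while you swing the lever all the way down so that the foot bears on the cap, and let go so that the lever stays locked down with the bottle clamped. Leave the amber bottle and the sample jar where they stand.

Things in the scene. Friction and masses are not known exactly. Their poses are not given: they have to be found in the camera images.
- shaker: fixed bench bottle shaker: white base with a C-frame (column at the back, head reaching forward over the nest). Origin: nest centre, on the worktop; x to its back, y to its left, z up; its front (-x) faces the worktop's left end and the robot. In this frame, mm: base x -65..140, y -75..75, top z 18; platform top z 28; column x 64..100, y -26..26, foot from x 52; blue drive housing x 104..139, y -56..56, to z 79
- nest (a point): centre of the nest, on top of its round black rubber mat (60 mm across), 30 mm above the worktop; axes as the shaker's. A half-round steel backstop, inner radius 30 mm, 14 mm high above the mat, stands round its back half (+x); the front half is open. The bottle is slid in from the front under the foot, tool tilted, as the head is above
- head (a point): centre of the white head's underside over the nest, 165 mm above the mat; axes as the shaker's. In this frame, mm: head x -24..100, y -26..26, z 0..54; below it the ram guide, 31 across, down to z -11; on top the steel ram, 21 across, up to z 87 while the lever is up. Lever and notched steel quadrant are on the right side (-y)
- clamp_foot: round rubber clamp foot, 42 mm across, straight above the nest. Origin: centre of its underside; axes as the shaker's. With the lever up it is 141 mm above the mat: 33 mm more than the bottle's height. It goes down 34.5 mm per rad of the lever. It is sprung, 22 mm of travel: 3 N at first touch, about 10 N with the lever at its stop on the bottle
- lever_grip (a point): centre of the lever's black grip (86 mm long, 24 wide along y, 28 thick along z), 119 mm from the hinge; the free end is 43 mm further along -x; y is the hinge axis, to the shaker's left. The red release button, 36 x 16 mm, is on the right (-y) face, centred: its face is 20 mm from this point, 14 when in; the other face is 12 mm away. A pinch along y presses it; the grip can turn in the pinch
- lever_hinge (a point): point on the lever's hinge axis (the shaker's y), in line with the grip: in the shaker's frame 35 mm behind the nest centre, 48 mm to its right, 222 mm above the worktop. Axes turn with the lever, as at lever_grip. The notched quadrant reaches 67 mm round this axis, between lever and head
- clamp_lever (a joint): lever angle, rad: 0 = up, 60 degrees above level towards the shaker's front; grows as it swings down to its stop at 1.40 (20 degrees below level). A spring (0.2 to 0.4 Nm) lifts it. A pin locks it in notches 0.1745 rad apart unless the button is in; let go between notches, it rises to the next. With the bottle in the nest the foot meets the cap at about 0.95
- release_button (a joint): travel of the red button, m: 0 = out (lever locked), 0.006 = fully in; the pin is clear of the notches from about 0.005. Spring: 3.6 N at first, 7.2 N fully in. Pressed along the shaker's +y. Press it in before pushing the lever, or the pin binds
- reagent_bottle: clear reagent bottle with a blue screw cap and pale label, 56 mm across, 108 mm tall, 0.26 kg; the body is straight to 90 mm height, the cap is 45 mm across. Origin: centre of its underside, z up
- amber_bottle: brown bottle with a black cap, 66 mm across, 138 mm tall, not to be moved; origin at the centre of its underside
- jar_b: sample jar with a teal lid, 59 mm across, 65 mm tall, not to be moved; origin at the centre of its underside
There are look-alikes about, which are no part of the job. Leave any purple, turquoise or yellow look-alike of the reagent_bottle alone.

How it is judged:
By the outcome, as a careful person would: the job done as asked, in the order asked, and still so for the second after the job is handed in, with the robot touching nothing.
It also fails if it takes over 56 s, if anything falls off the work surface, if the arm or the gripper's body presses on something with over 40 N, if the wrist force passes 120 N, or if a joint passes its speed limit or range.

## Robot

A 6-joint arm with a two-finger parallel gripper is mounted at the origin on a cart in front of the work surface, level with it; the furniture and walls round the work are solid. World frame = base frame: x ahead of the robot, y to its left, z up, the work surface at z = 0. Lengths are in m, angles in rad, forces in N, time in s.
With the tool pointing down it reaches from about 0.35 to 0.85 m from the base axis. Payload 8.1 kg.
Tool frame: the origin (TCP) lies on the mounting face of the last link; the fingertips stand 186 mm ahead of it and the grasp point (between the pads) lies 167 mm ahead of it; z points along the fingers, y is the line along which they close (so a half turn about z gives the same grasp; the last joint's range is limited). The gripper opens to 93 mm and grips with 3 to 60 N. Pads are 15 mm wide; open, the fingers measure 128 mm over their backs; the gripper's body (75 mm by 188 mm) begins 65 mm behind the grasp point.
Start: joints at [1.042, 0.13, 1.488, -0, 1.523, -0.085], TCP at [0.258, 0.542, 0.405] pointing down, gripper open.
Joint ranges: [-2.96, 2.96], [-0.89, 2.26], [0.02, 2.5], [-1.34, 4.48], [0, 2.73], [-2.66, 2.66]. Speed limits (rad/s): [2.39, 2.39, 2.79, 3.14, 3.14, 3.14].

## Interface

Orientations are given as a rotation vector (axis times angle).
In Python, from plant import * gives the robot as it stands. The module is installed in compiled form; this text tells all that it offers.
- The arm moves only by the tool arm_command, never from a script. Its argument "increments" is a list of rows, each a list of 6 numbers: the shift along the tool's x, y, z in units of 0.2 m (1.0 is 0.2 m), then the turn, a rotation vector about the tool's x, y, z in units of pi rad (1.0 is pi rad). A call has exactly 5 rows; each row is the pose to reach, as a shift and turn from the pose commanded when the call began, along the tool's axes at that moment, turning the shorter way round; what a row does not reach only later rows make up. A row lasts 1/8 s, in which the tool goes at most 62.5 mm and 10.7 degrees, less where a joint would pass 70% of its speed; a pose out of reach is approached as far as the arm can. A call with a number of a shift or a turn outside -1 to 1 is refused whole. A call with a gripper value outside its range is refused whole. "fingers" is the closure, from -1 (fully open) to 1 (shut), set as the call begins (left out, the last holds). The fingers move at their own pace and stop on an object; "force" is the grip in N (left out, the last holds). Time passes only in rows, so rows that repeat a pose let the fingers close, or fill a call up. It gives the time, the measured TCP pose, the force, the opening and the grip force at its end, in the units of the state.
- read_state(): the state, without advancing time (a new reading comes with each control period).
- read_camera(name): name is "scene" or "side" or "wrist"; returns a dict with "image" (400x640x3 uint8, red, green, blue), "fx", "fy", "cx", "cy" (pixels), "T" (4x4, takes a point from camera to world coordinates). Camera axes: x right, y down, z forward; pixel columns grow to the right and rows downward; lengths in m; the calibration is good to about 2 mm. A picture is of the moment at which its call begins. There is no depth.
- close_job(): hands the job in; it is judged then, once.
The state is a dict: "t": time; "q": joint angles; "dq": joint speeds; "joint_torque": joint torques, N m; "tool_pos": TCP position; "orientation": TCP orientation; "force": force on the tool from outside, world axes, zero at the start; "wrist_torque": the same for the moment, N m; "opening": finger opening in m; "gripper_force": force on a finger pad.
Only numpy, scipy, OpenCV 4.12 (cv2) and the standard library are available. Lean on these libraries where they do the work, as an engineer would, in place of code of your own. Each camera call takes 0.05 s, during which the arm holds its last target. There are 200 camera calls.

## Working session

There is one attempt and no reset: what is moved stays moved. The work goes in short steps, Python scripts to look and compute and a tool call to move; the robot and the scene stay as the last step left them, time stands still between calls to the robot, and variables do not carry over. Pictures are saved under pics/ and viewed, at most 10 in all, crops included, and the job is handed in when it is done.

Besides the shell and the picture viewer there is one more tool, called by a JSON object that holds its "method" and its "body", one argument or row to a line. arm_command: Moves the arm, as the interface text tells. Shifts and turns lie within -1 to 1; 1 stands for 0.2 m of shift or pi rad of turn. Its arguments: {"type":"object","properties":{"increments":{"type":"array","items":{"type":"array","items":{"type":"number","minimum":-1,"maximum":1}}},"fingers":{"type":"number"},"force":{"type":"number"}},"required":["increments"]}

```bash
mkdir -p pics; cat > h.py <<'E'
from plant import *
import numpy as np, cv2
from scipy.spatial.transform import Rotation as R
def snap(n,f):
    c=read_camera(n); cv2.imwrite('pics/'+f,c['image'][:,:,::-1]); np.save('pics/'+f+'.npy',c,allow_pickle=True); return c
def load(f): return np.load('pics/'+f+'.npy',allow_pickle=True).item()
def ray(c,u,v):
    T=np.array(c['T']); d=T[:3,:3]@np.array([(u-c['cx'])/c['fx'],(v-c['cy'])/c['fy'],1]); return T[:3,3],d
def onz(c,u,v,z):
    o,d=ray(c,u,v); return o+d*(z-o[2])/d[2]
def proj(c,p):
    T=np.array(c['T']); q=T[:3,:3].T@(np.array(p)-T[:3,3]); return np.array([c['fx']*q[0]/q[2]+c['cx'],c['fy']*q[1]/q[2]+c['cy']])
def tri(c1,p1,c2,p2):
    o1,d1=ray(c1,*p1);o2,d2=ray(c2,*p2)
    s=np.linalg.lstsq(np.c_[d1,-d2],o2-o1,rcond=None)[0]
    a=o1+d1*s[0];b=o2+d2*s[1]; return (a+b)/2,np.linalg.norm(a-b)
E
python3 - <<'E'
from h import *
for n in('scene','side'):
    c=snap(n,n+'0.png'); print(n,np.round(c['T'],3).tolist(),c['fx'])
s=read_state(); print(s['tool_pos'],s['orientation'],s['opening'],s['t'])
E
```

```text
scene [[0.848, -0.266, 0.458, 0.086], [-0.529, -0.39, 0.753, -0.587], [-0.021, -0.881, -0.472, 0.697], [0.0, 0.0, 0.0, 1.0]] 394.59390620963694
side [[0.998, 0.011, -0.067, 0.628], [0.066, -0.395, 0.916, -0.591], [-0.016, -0.919, -0.394, 0.548], [0.0, 0.0, 0.0, 1.0]] 414.88278603200735
[0.25748901 0.54169534 0.40377059] [-6.91260210e-01 -3.06403868e+00  2.59830231e-03] 0.09284362231757243 0.1
```

View pics/scene0.png

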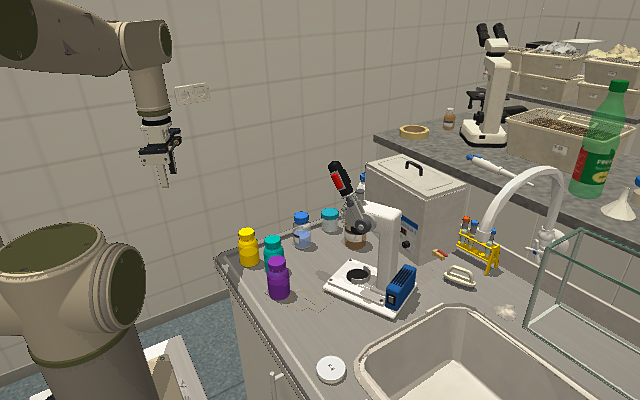

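View pics/side0.png

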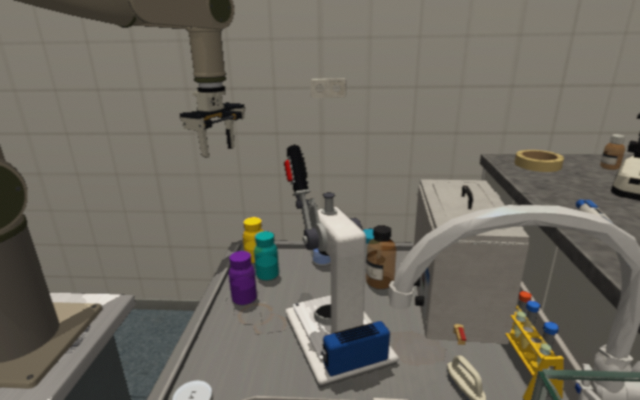

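The scene view shows the blue-cap clear bottle at (302,228). Its look-alikes are yellow (248,247), turquoise (273,250) and purple (278,278). The teal-lid jar is at (330,220), the amber bottle at (355,237) and the shaker at (370,265). Another blue spot shows at (362,180). In the side view the head mostly hides the bottle. Next is one enlarged crop to confirm which bottle is meant and read the shaker's corners.

```bash
python3 - <<'E'
from h import *
a=cv2.imread('pics/scene0.png')[150:325,225:425]; 
cv2.imwrite('pics/crop0.png',cv2.resize(a,None,fx=4,fy=4,interpolation=cv2.INTER_CUBIC)[:600])
c=load('scene0.png')
hsv=cv2.cvtColor(c['image'],cv2.COLOR_RGB2HSV)
m=cv2.inRange(hsv,(100,120,60),(118,255,255))
n,l,s,ce=cv2.connectedComponentsWithStats(m)
for i in range(1,n):
    if s[i,4]>25: print(s[i],ce[i].round(1),onz(c,*ce[i],.1).round(3))
E
```

```text
[360 172   6  10  37] [362.6 176.7] [0.893 0.442 0.1  ]
[635 176   5  11  43] [637.3 180.8] [ 1.643 -0.117  0.1  ]
[294 211  15  14 167] [300.7 217.6] [0.564 0.313 0.1  ]
[401 215  17  15  80] [409.3 222. ] [0.813 0.115 0.1  ]
[471 220   7   6  35] [474.1 222.6] [0.963 0.009 0.1  ]
[385 264  31  47 653] [400.9 287.5] [ 0.598 -0.086  0.1  ]
```

View pics/crop0.png

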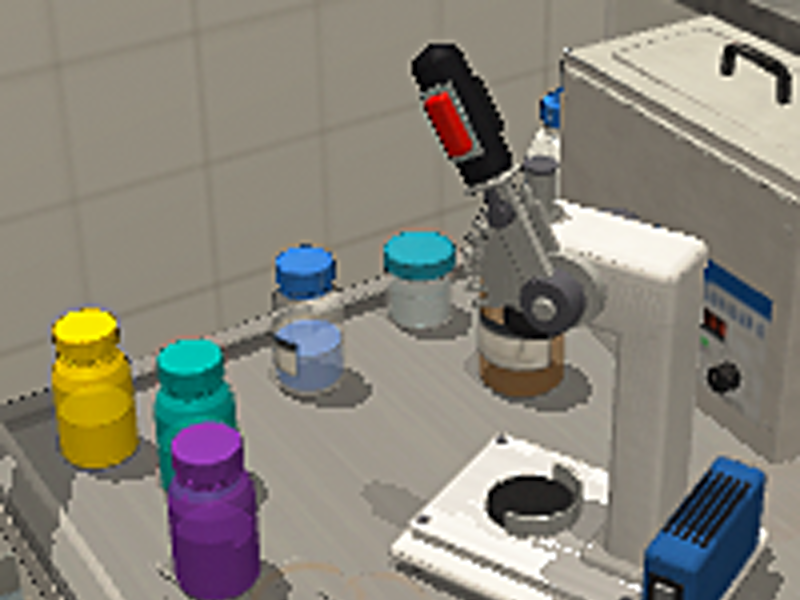

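The crop confirms the target. The clear bottle with the blue screw cap and pale label (scene 301,218) fits the description; (362,177) is a wash bottle behind the box, and the others are wrongly coloured. The shaker front corners are at about (350,259) and (323,288), and the mat is at (359,275).

```bash
python3 - <<'E'
from h import *
c=load('scene0.png'); d=load('side0.png')
for u,v,z,n in[(301,218,.1,'cap'),(302.3,245,.006,'bot'),(350,259.2,.018,'FL'),(323,287,.018,'FR'),(358.7,275,.03,'mat'),(330,214,.06,'jarlid'),(248,233,.1,'yel'),(272,242,.1,'turq'),(277,262,.1,'pur')]:
    print(n,onz(c,u,v,z).round(4))
def red(c):
    i=c['image'].astype(int); m=((i[...,0]>150)&(i[...,1]<60)&(i[...,2]<60)).astype(np.uint8)
    n,l,s,ce=cv2.connectedComponentsWithStats(m); k=1+s[1:,4].argmax(); return ce[k]
print(red(c),red(d),tri(c,red(c),d,red(d)))
a=onz(c,350,259.2,.018);b=onz(c,323,287,.018); v=(b-a); print('width',np.linalg.norm(v),np.degrees(np.arctan2(v[0],-v[1])))
E
```

```text
cap [0.5632 0.3106 0.1   ]
bot [0.5608 0.3068 0.006 ]
FL [0.6309 0.1532 0.018 ]
FR [0.5024 0.0944 0.018 ]
mat [0.5997 0.0709 0.03  ]
jarlid [0.6855 0.3403 0.06  ]
yel [0.3984 0.3219 0.1   ]
turq [0.435  0.2433 0.1   ]
pur [0.4064 0.1554 0.1   ]
[337.76744186 179.44186047] [462.25 334.5 ] (array([0.76335765, 0.1674081 , 0.1054471 ]), np.float64(0.3531995803334003))
width 0.14130741710894348 -65.41021393686958
```

```bash
cat >> h.py <<'E'
def frame(az,tilt,sgn=1):
    "tool rotation: z at azimuth az, tilt below level (deg); tool y level"
    a,t=np.radians([az,tilt]); z=np.array([np.cos(a)*np.cos(t),np.sin(a)*np.cos(t),-np.sin(t)])
    y=sgn*np.array([-np.sin(a),np.cos(a),0]); return np.c_[np.cross(y,z),y,z]
def inc(grasp,Rt,back=0):
    "increments that bring the grasp point to 'grasp', backed off along tool z"
    s=read_state(); R0=R.from_rotvec(s['orientation']); tcp=np.array(grasp)-Rt[:,2]*(.167+back)
    d=R0.inv().apply(tcp-s['tool_pos'])/.2; r=(R0.inv()*R.from_matrix(Rt)).as_rotvec()/np.pi
    print('t',round(s['t'],2),'inc',np.round(np.r_[d,r],3).tolist(),'tcp',tcp.round(3),'deg',round(np.linalg.norm(r)*180,1))
E
python3 - <<'E'
from h import *
c=load('scene0.png'); d=load('side0.png')
def red(c,u0,u1,v0,v1):
    i=c['image'].astype(int); m=((i[...,0]>130)&(i[...,1]<70)&(i[...,2]<70)).astype(np.uint8)
    w=np.zeros_like(m); w[v0:v1,u0:u1]=m[v0:v1,u0:u1]; M=cv2.moments(w,True); return M['m10']/M['m00'],M['m01']/M['m00']
a=red(c,325,350,165,200);b=red(d,280,300,150,190); print(a,b,tri(c,a,d,b))
# mat: dark blob
for im,n,(u0,u1,v0,v1) in((c,'scene',(343,372,262,290)),):
    g=cv2.cvtColor(im['image'],cv2.COLOR_RGB2GRAY); m=np.zeros_like(g); m[v0:v1,u0:u1]=(g[v0:v1,u0:u1]<60)*255
    k,l,s,ce=cv2.connectedComponentsWithStats(m)
    i=1+s[1:,4].argmax(); print(n,s[i],ce[i],onz(im,*ce[i],.03))
for z,s in((-65,1),(-65,-1)): inc([.562,.309,.055],frame(z,30,s),.11)
E
```

```text
(337.5076923076923, 179.69230769230768) (288.16279069767444, 167.74418604651163) (array([0.52929849, 0.06665433, 0.32916589]), np.float64(0.0009402874536455581))
scene [347 269  21  13 178] [356.5505618  274.00561798] [0.59744477 0.07733449 0.03      ]
t 0.1 inc [-0.95, 0.369, 1.051, 0.114, -0.319, 0.199] tcp [0.461 0.526 0.193] deg 70.8
t 0.1 inc [-0.95, 0.369, 1.051, 0.399, 0.143, -0.691] tcp [0.461 0.526 0.193] deg 145.9
```

{"method": "arm_command", "body": {
  "increments": [
    [-0.19, 0.07, 0.2, 0.023, -0.064, 0.04],
    [-0.38, 0.15, 0.4, 0.046, -0.128, 0.08],
    [-0.57, 0.22, 0.6, 0.068, -0.19, 0.12],
    [-0.76, 0.3, 0.8, 0.09, -0.25, 0.16],
    [-0.95, 0.37, 1.0, 0.1, -0.28, 0.18]
  ],
  "fingers": -1,
  "force": 30
}}

```text
t: 0.72
tool_pos: [0.4619, 0.5271, 0.2034]
orientation: [1.111, 2.139, -0.545]
force: [0.9, 0.5, -0.3]
opening: 0.0931
gripper_force: 0.0
```

```bash
python3 - <<'E'
from h import *
inc([.562,.309,.055],frame(-65,30),.11); print(read_state()['q'])
E
```

```text
t 0.72 inc [0.036, -0.004, 0.034, 0.027, -0.078, 0.045] tcp [0.461 0.526 0.193] deg 16.8
[ 0.95638876  0.76421112  1.15682522 -0.71088079  1.61172737  0.46016254]
```

{"method": "arm_command", "body": {
  "increments": [
    [0.04, 0, 0.03, 0.014, -0.04, 0.022],
    [0.04, 0, 0.03, 0.027, -0.078, 0.045],
    [0.04, 0, 0.03, 0.027, -0.078, 0.045],
    [0.04, 0, 0.03, 0.027, -0.078, 0.045],
    [0.04, 0, 0.03, 0.027, -0.078, 0.045]
  ]
}}

```text
t: 1.35
tool_pos: [0.4599, 0.5281, 0.1961]
orientation: [1.168, 1.836, -0.67]
force: [1.8, 0.4, 0.1]
opening: 0.093
gripper_force: 0.0
```

```bash
python3 - <<'E'
from h import *
inc([.562,.309,.055],frame(-65,30),.11); print(read_state()['q'].round(2))
c=snap('wrist','w1.png'); print(c['T'].round(3).tolist(),c['fx']); 
for p in([.562,.309,.108],[.562,.309,0],[.6,.072,.03],[.529,.067,.329]): print(proj(c,p))
E
```

```text
t 1.35 inc [0.007, -0.0, 0.014, 0.0, -0.002, 0.0] tcp [0.461 0.526 0.193] deg 0.4
[ 0.98  0.89  1.05 -0.86  1.81  0.61]
[[0.906, 0.103, 0.411, 0.45], [0.423, -0.215, -0.88, 0.549], [-0.002, 0.971, -0.238, 0.117], [0.0, 0.0, 0.0, 1.0]] 300.8546805550363
[322.31859158 266.15017842]
[322.52449733 149.78814277]
[282.74306896 223.36817725]
[223.81878159 438.50355037]
```

View pics/w1.png

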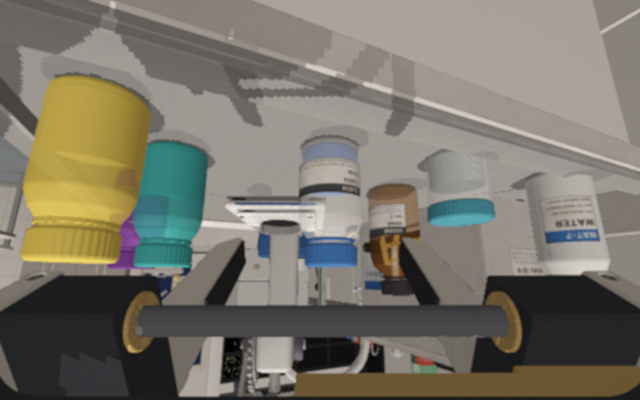

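Wrist view (upside down): target bottle at u 300–362, cap at about (331,252), straight ahead; yellow, turquoise and purple on the left, amber (393,240) and jar (460,190) on the right.

```bash
python3 - <<'E'
from h import *
c=load('scene0.png'); w=load('w1.png')
h=cv2.cvtColor(w['image'],cv2.COLOR_RGB2HSV); m=cv2.inRange(h,(100,120,60),(118,255,255)); m[:, :300]=0; m[:,365:]=0; m[:230]=0; m[270:]=0
M=cv2.moments(m,True); p=(M['m10']/M['m00'],M['m01']/M['m00']); print(p, tri(c,(300.7,217.6),w,p))
E
```

```text
(327.2977913175933, 252.9124143183549) (array([0.56431655, 0.31530808, 0.09775542]), np.float64(0.0017441137949396437))
```

```bash
python3 - <<'E'
from h import *
inc([.566,.315,.055],frame(-65,30),0)
E
```

```text
t 1.4 inc [0.013, 0.03, 0.548, 0.0, -0.002, 0.0] tcp [0.505 0.446 0.138] deg 0.4
```

{"method": "arm_command", "body": {
  "increments": [
    [0.013, 0.03, 0.15, 0, 0, 0],
    [0.013, 0.03, 0.3, 0, 0, 0],
    [0.013, 0.03, 0.42, 0, 0, 0],
    [0.013, 0.03, 0.51, 0, 0, 0],
    [0.013, 0.03, 0.545, 0, 0, 0]
  ]
}}

```text
t: 2.02
tool_pos: [0.5046, 0.4453, 0.1374]
orientation: [1.167, 1.834, -0.674]
force: [-0.1, 0.1, 0.0]
opening: 0.0928
gripper_force: 0.0
```

{"method": "arm_command", "body": {
  "increments": [
    [0, 0, 0, 0, 0, 0],
    [0, 0, 0, 0, 0, 0],
    [0, 0, 0, 0, 0, 0],
    [0, 0, 0, 0, 0, 0],
    [0, 0, 0, 0, 0, 0]
  ],
  "fingers": 1,
  "force": 30
}}

```text
t: 2.65
tool_pos: [0.5045, 0.4467, 0.1382]
orientation: [1.166, 1.834, -0.671]
force: [2.1, 1.2, 1.2]
opening: 0.0553
gripper_force: 30.0
```

```bash
python3 - <<'E'
from h import *
s=read_state(); print(s['opening'],s['gripper_force'],s['q'].round(2)); inc([.566,.315,.055],frame(-65,30),0); inc([.566,.315,.10],frame(-65,30),0)
E
```

```text
0.055273884576619796 29.994267225265503 [ 0.87  0.87  1.21 -0.9   1.65  0.65]
t 2.65 inc [-0.003, 0.0, 0.003, 0.0, -0.001, 0.0] tcp [0.505 0.446 0.138] deg 0.3
t 2.65 inc [-0.197, 0.0, -0.111, 0.0, -0.001, 0.0] tcp [0.505 0.446 0.184] deg 0.3
```

{"method": "arm_command", "body": {
  "increments": [
    [-0.1, 0, -0.056, 0, 0, 0],
    [-0.197, 0, -0.11, 0, 0, 0],
    [-0.2, 0, -0.11, 0, 0, 0],
    [-0.2, 0, -0.11, 0, 0, 0],
    [-0.2, 0, -0.11, 0, 0, 0]
  ]
}}

```text
t: 3.28
tool_pos: [0.5045, 0.4449, 0.1824]
orientation: [1.166, 1.834, -0.675]
force: [-0.3, 0.4, -3.3]
opening: 0.0555
gripper_force: 30.0
```

```bash
python3 - <<'E'
from h import *
s=read_state(); print(s['opening'],s['tool_pos'],s['force']); inc([.553,.172,.10],frame(-65,30),0)
E
```

```text
0.05545379013883988 [0.50452656 0.44491092 0.18236822] [-0.26521209  0.38225698 -3.27457471]
t 3.27 inc [-0.314, -0.357, 0.53, -0.001, -0.001, 0.001] tcp [0.492 0.303 0.184] deg 0.3
```

{"method": "arm_command", "body": {
  "increments": [
    [-0.08, -0.09, 0.13, 0, 0, 0],
    [-0.16, -0.18, 0.26, 0, 0, 0],
    [-0.24, -0.27, 0.39, 0, 0, 0],
    [-0.314, -0.357, 0.53, 0, 0, 0],
    [-0.314, -0.357, 0.53, 0, 0, 0]
  ]
}}

```text
t: 3.9
tool_pos: [0.4937, 0.3013, 0.1883]
orientation: [1.166, 1.826, -0.675]
force: [2.8, -3.8, 24.2]
opening: 0.0556
gripper_force: 30.0
```

```bash
python3 - <<'E'
from h import *
s=read_state(); print(s['tool_pos'],s['q'].round(2),s['force']); inc([.553,.172,.10],frame(-65,30),0)
a=snap('scene','s2.png'); snap('side','d2.png')
x=cv2.resize(cv2.imread('pics/s2.png')[140:320,240:440],None,fx=3,fy=3,interpolation=cv2.INTER_CUBIC)
cv2.imwrite('pics/s2c.png',x)
E
```

```text
[0.49366731 0.30126176 0.18825204] [ 0.73  0.53  1.62 -0.98  1.51  0.64] [ 2.75659899 -3.83232556 24.24668333]
t 3.9 inc [0.027, -0.004, 0.001, -0.001, 0.001, -0.0] tcp [0.492 0.303 0.184] deg 0.2
```

View pics/s2c.png

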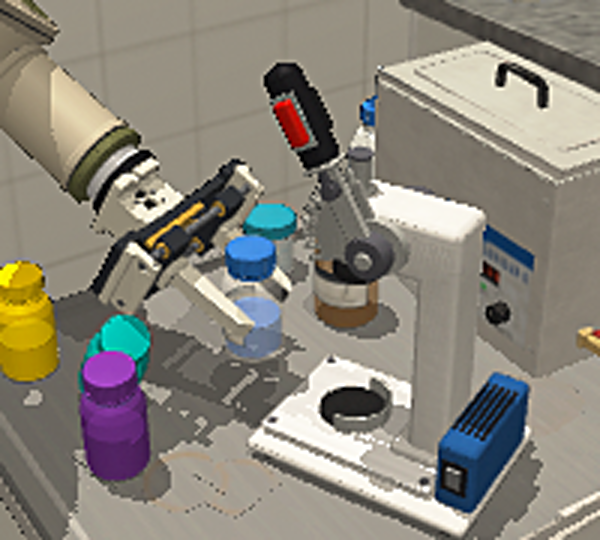

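The turquoise look-alike at crop (120,345) is leaning under the gripper's corner (24 N up), so I'm backing off upwards at once so it can settle.

```bash
python3 - <<'E'
from h import *
inc([.553,.172,.18],frame(-65,30),0); inc([.553,.20,.18],frame(-65,30),0)
s=read_state();Rt=frame(-65,30); t=np.array(s['tool_pos'])
for x in(-.0375,.0375):
  for y in(-.094,.094): print(x,y,(t+Rt@[x,y,.102]).round(3))
c=load('s2.png')
for n,u,v,z in(('cap',240+128/3,140+330/3,.1),('base',240+108/3,140+385/3,0)): print(n,onz(c,u,v,z))
E
```

```text
t 4.0 inc [-0.322, -0.009, -0.191, 0.0, 0.0, -0.001] tcp [0.492 0.303 0.263] deg 0.1
t 4.0 inc [-0.258, 0.05, -0.301, 0.0, 0.0, -0.001] tcp [0.492 0.331 0.263] deg 0.1
-0.0375 -0.094 [0.454 0.166 0.17 ]
-0.0375 0.094 [0.625 0.246 0.17 ]
0.0375 -0.094 [0.438 0.2   0.105]
0.0375 0.094 [0.609 0.28  0.105]
cap [0.44201368 0.19383449 0.1       ]
base [0.44427423 0.25437637 0.        ]
```

{"method": "arm_command", "body": {
  "increments": [
    [-0.01, 0.01, -0.032, 0, 0, 0],
    [0, 0.03, -0.079, 0, 0, 0],
    [0.026, 0.063, -0.142, 0, 0, 0],
    [0.06, 0.095, -0.2, 0, 0, 0],
    [0.086, 0.126, -0.264, 0, 0, 0]
  ]
}}

```text
t: 4.62
tool_pos: [0.4918, 0.3645, 0.1953]
orientation: [1.166, 1.835, -0.674]
force: [0.4, 0.1, -3.8]
opening: 0.0554
gripper_force: 30.0
```

```bash
python3 - <<'E'
from h import *
a=snap('scene','s3.png'); snap('side','d3.png')
x=cv2.resize(cv2.imread('pics/s3.png')[170:320,230:380],None,fx=4,fy=4,interpolation=cv2.INTER_CUBIC)
cv2.imwrite('pics/s3c.png',x)
E
```

```text
(no output)
```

View pics/s3c.png

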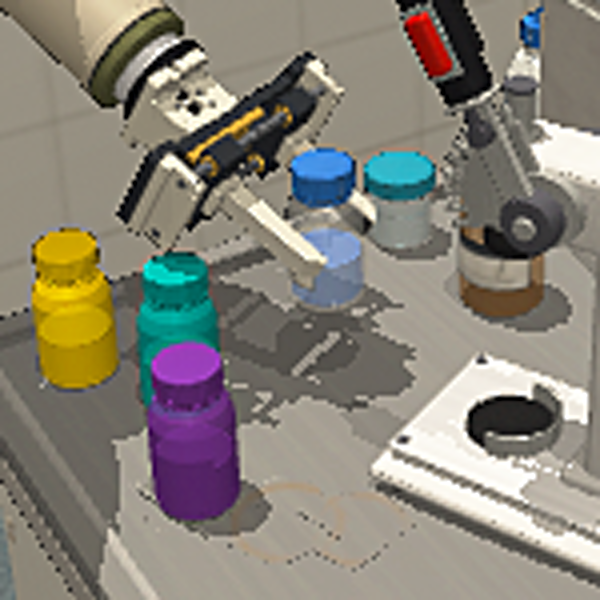

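The turquoise bottle is upright again at crop (178,310), next to purple, so nothing has fallen. Next I raise higher and enter closer to the nest, where the body clears the look-alikes.

```bash
python3 - <<'E'
from h import *
c=load('s3.png')
a=onz(c,323.3,286.7,.018);b=onz(c,395,315,.018);l=onz(c,350,259.2,.018)
print(a,b,l,np.linalg.norm(b-a),np.degrees(np.arctan2(*(b-a)[[1,0]])))
# turquoise/purple before and after
def blob(f,lo,hi):
    m=cv2.inRange(cv2.cvtColor(load(f)['image'],cv2.COLOR_RGB2HSV),lo,hi); m[:,:230]=0;m[:,300:]=0
    n,ll,s,ce=cv2.connectedComponentsWithStats(m);i=1+s[1:,4].argmax();return s[i].tolist(),ce[i].round(1)
for f in('scene0.png','s3.png'): print(blob(f,(78,120,40),(95,255,255)),blob(f,(130,100,30),(155,255,255)))
for f in('side0.png','d3.png'): print(blob(f,(78,120,40),(95,255,255)),blob(f,(130,100,30),(155,255,255)))
inc([.552,.234,.195],frame(-65,30)); inc([.571,.135,.195],frame(-65,30))
E
```

```text
[0.50367596 0.09501367 0.018     ] [ 0.5910822  -0.08337962  0.018     ] [0.63088851 0.15324962 0.018     ] 0.19865552493934066 -63.8968215273315
([264, 235, 20, 38, 417], array([271.9, 248.1])) ([267, 256, 23, 44, 839], array([277.7, 278. ]))
([264, 233, 21, 39, 441], array([272.9, 247. ])) ([267, 256, 23, 44, 837], array([277.6, 278. ]))
([255, 231, 23, 49, 935], array([266. , 256.2])) ([230, 251, 26, 54, 1169], array([241.8, 278. ]))
([256, 231, 24, 48, 946], array([268.3, 255.6])) ([230, 250, 26, 55, 1183], array([241.8, 277.9]))
t 4.72 inc [-0.355, -0.006, -0.209, 0.0, -0.001, 0.001] tcp [0.491 0.365 0.278] deg 0.3
t 4.72 inc [-0.601, -0.13, 0.213, 0.0, -0.001, 0.001] tcp [0.51  0.266 0.278] deg 0.3
```

{"method": "arm_command", "body": {
  "increments": [
    [-0.2, 0, -0.11, 0, 0, 0],
    [-0.355, 0, -0.21, 0, 0, 0],
    [-0.44, -0.04, -0.07, 0, 0, 0],
    [-0.52, -0.09, 0.08, 0, 0, 0],
    [-0.6, -0.13, 0.215, 0, 0, 0]
  ]
}}

```text
t: 5.35
tool_pos: [0.5098, 0.2627, 0.2778]
orientation: [1.166, 1.834, -0.674]
force: [0.3, 0.5, -3.6]
opening: 0.056
gripper_force: 30.0
```

```bash
python3 - <<'E'
from h import *
s=read_state();print(s['tool_pos'],s['force'],s['q'].round(2)); inc([.571,.135,.092],frame(-65,30))
E
```

```text
[0.50982807 0.26265886 0.27781593] [ 0.33600331  0.50768736 -3.62750332] [ 0.67  0.35  1.66 -1.    1.54  0.49]
t 5.35 inc [0.45, 0.009, 0.244, -0.0, -0.001, 0.001] tcp [0.51  0.266 0.176] deg 0.3
```

{"method": "arm_command", "body": {
  "increments": [
    [0.11, 0, 0.06, 0, 0, 0],
    [0.22, 0, 0.12, 0, 0, 0],
    [0.33, 0, 0.18, 0, 0, 0],
    [0.41, 0.01, 0.222, 0, 0, 0],
    [0.45, 0.01, 0.244, 0, 0, 0]
  ]
}}

```text
t: 5.98
tool_pos: [0.5101, 0.2674, 0.1747]
orientation: [1.166, 1.834, -0.674]
force: [0.5, -0.4, -3.3]
opening: 0.0557
gripper_force: 30.0
```

```bash
python3 - <<'E'
from h import *
s=read_state();print(s['tool_pos'],s['force'],s['q'].round(2)); inc([.596,.08,.089],frame(-65,30)); inc([.600,.071,.087],frame(-65,30))
a=snap('scene','s4.png'); d=snap('side','d4.png')
A=cv2.imread('pics/s4.png')[190:320,290:420];B=cv2.imread('pics/d4.png')[220:350,260:390]
cv2.imwrite('pics/c4.png',cv2.resize(np.hstack([A,B]),None,fx=3,fy=3,interpolation=cv2.INTER_CUBIC))
E
```

```text
[0.51013276 0.26740968 0.17465644] [ 0.52697284 -0.42918675 -3.34530226] [ 0.67  0.53  1.65 -1.01  1.45  0.63]
t 5.97 inc [-0.145, -0.007, 0.271, -0.001, -0.001, 0.001] tcp [0.535 0.211 0.172] deg 0.3
t 5.97 inc [-0.162, -0.008, 0.319, -0.001, -0.001, 0.001] tcp [0.539 0.202 0.17 ] deg 0.3
```

View pics/c4.png

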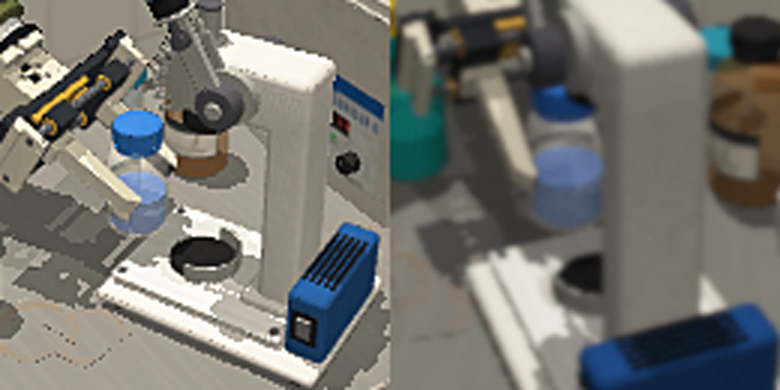

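The crop shows the bottle upright in the grip in front of the nest, with the mat at scene ≈ (358,275) and a clear way in under the head.

{"method": "arm_command", "body": {
  "increments": [
    [-0.03, 0, 0.06, 0, 0, 0],
    [-0.07, 0, 0.13, 0, 0, 0],
    [-0.11, -0.005, 0.2, 0, 0, 0],
    [-0.135, -0.007, 0.25, 0, 0, 0],
    [-0.145, -0.007, 0.27, 0, 0, 0]
  ]
}}

```text
t: 6.7
tool_pos: [0.5352, 0.2103, 0.1737]
orientation: [1.168, 1.833, -0.674]
force: [0.1, 0.2, -2.9]
opening: 0.0555
gripper_force: 30.0
```

```bash
python3 - <<'E'
from h import *
s=read_state();print(s['tool_pos'],s['force'],s['wrist_torque']); inc([.599,.072,.087],frame(-65,30));inc([.6012,.0675,.087],frame(-65,30))
E
```

```text
[0.53516507 0.21029532 0.17372747] [ 0.14227764  0.21663563 -2.91079098] [0.84106065 0.39243485 0.00731285]
t 6.7 inc [-0.005, -0.003, 0.041, -0.001, -0.001, 0.0] tcp [0.538 0.203 0.17 ] deg 0.3
t 6.7 inc [-0.018, -0.002, 0.063, -0.001, -0.001, 0.0] tcp [0.54  0.199 0.17 ] deg 0.3
```

Go in gently, watching the force.

{"method": "arm_command", "body": {
  "increments": [
    [-0.005, 0, 0.01, 0, 0, 0],
    [-0.01, -0.001, 0.022, 0, 0, 0],
    [-0.013, -0.002, 0.032, 0, 0, 0],
    [-0.018, -0.002, 0.043, 0, 0, 0],
    [-0.018, -0.002, 0.043, 0, 0, 0]
  ]
}}

```text
t: 7.32
tool_pos: [0.538, 0.2028, 0.172]
orientation: [1.167, 1.835, -0.674]
force: [-5.1, 0.8, -2.6]
opening: 0.0554
gripper_force: 30.0
```

```bash
python3 - <<'E'
from h import *
s=read_state();print(s['tool_pos'],s['force']); print('grasp',np.array(s['tool_pos'])+frame(-65,30)[:,2]*.167, 'along x_sh,y_sh force',s['force']@frame(-65,0)[:,2],s['force']@frame(-65,0)[:,1]); inc([.6012,.0675,.087],frame(-65,30))
E
```

```text
[0.53801149 0.20279727 0.17202016] [-5.07794035  0.83437618 -2.62964438]
grasp [0.59913319 0.07172138 0.08852016] along x_sh,y_sh force -2.9022319495247255 -4.249554270683912
t 7.33 inc [-0.005, 0.0, 0.024, -0.001, -0.001, 0.001] tcp [0.54  0.199 0.17 ] deg 0.3
```

{"method": "arm_command", "body": {
  "increments": [
    [0, -0.004, 0, 0, 0, 0],
    [0, -0.009, 0, 0, 0, 0],
    [0.005, -0.009, 0.003, 0, 0, 0],
    [0.01, -0.009, 0.006, 0, 0, 0],
    [0.01, -0.009, 0.006, 0, 0, 0]
  ]
}}

```text
t: 7.95
tool_pos: [0.5369, 0.202, 0.17]
orientation: [1.167, 1.834, -0.673]
force: [-0.1, -0.2, -3.2]
opening: 0.0553
gripper_force: 30.0
```

```bash
python3 - <<'E'
from h import *
s=read_state(); print('grasp',np.array(s['tool_pos'])+frame(-65,30)[:,2]*.167, 'along x_sh,y_sh force',s['force']@frame(-65,0)[:,2],s['force']@frame(-65,0)[:,1],s['force'][2])
E
```

```text
grasp [0.59797798 0.07096265 0.0865451 ] along x_sh,y_sh force 0.08828260837113962 -0.18000740153124747 -3.1925994132016915
```

{"method": "arm_command", "body": {
  "increments": [
    [0.005, 0, 0.003, 0, 0, 0],
    [0.01, 0, 0.006, 0, 0, 0],
    [0.007, 0, 0.01, 0, 0, 0],
    [0.004, 0, 0.015, 0, 0, 0],
    [0.003, 0, 0.019, 0, 0, 0]
  ]
}}

```text
t: 8.57
tool_pos: [0.5381, 0.1998, 0.1684]
orientation: [1.167, 1.833, -0.672]
force: [-7.7, 7.7, 6.5]
opening: 0.0553
gripper_force: 30.0
```

```bash
cat >> h.py <<'E'
def st():
    s=read_state(); x,y=frame(-65,0)[:,2],frame(-65,0)[:,1]
    print('grasp',(np.array(s['tool_pos'])+R.from_rotvec(s['orientation']).as_matrix()[:,2]*.167).round(4),'F sh',np.round([s['force']@x,s['force']@y,s['force'][2]],1),'open',round(s['opening'],4),'t',round(s['t'],2))
E
python3 -c "
from h import *
st()"
```

```text
grasp [0.599  0.069  0.0844] F sh [-10.3  -3.7   6.5] open 0.0553 t 8.57
```

{"method": "arm_command", "body": {
  "increments": [
    [0, -0.003, 0, 0, 0, 0],
    [0, -0.003, 0, 0, 0, 0],
    [0, -0.003, 0, 0, 0, 0],
    [0, -0.003, 0, 0, 0, 0],
    [0, -0.003, 0, 0, 0, 0]
  ],
  "fingers": -1
}}

```text
t: 9.2
tool_pos: [0.5376, 0.1991, 0.1677]
orientation: [1.167, 1.834, -0.673]
force: [0.2, -0.4, 0.9]
opening: 0.0929
gripper_force: 0.0
```

```bash
python3 -c "
from h import *
st()"
```

```text
grasp [0.5984 0.0683 0.0836] F sh [0.4 0.  0.9] open 0.0929 t 9.2
```

{"method": "arm_command", "body": {
  "increments": [
    [0, 0, -0.1, 0, 0, 0],
    [0, 0, -0.25, 0, 0, 0],
    [0, 0, -0.4, 0, 0, 0],
    [0, 0, -0.55, 0, 0, 0],
    [0, 0, -0.7, 0, 0, 0]
  ]
}}

```text
t: 9.82
tool_pos: [0.4856, 0.3106, 0.2395]
orientation: [1.166, 1.834, -0.672]
force: [0.0, -0.2, -0.4]
opening: 0.093
gripper_force: 0.0
```

```bash
python3 - <<'E'
from h import *
st(); w=snap('wrist','w5.png'); c=snap('scene','s5.png'); d=snap('side','d5.png')
A=cv2.imread('pics/s5.png')[150:350,250:450];B=cv2.imread('pics/w5.png')
cv2.imwrite('pics/c5.png',np.hstack([cv2.resize(A,(400,400),interpolation=cv2.INTER_CUBIC),cv2.resize(B[:, 120:520],(400,400))]))
def red(c,u0,u1,v0,v1):
    i=c['image'].astype(int); m=((i[...,0]>130)&(i[...,1]<70)&(i[...,2]<70)).astype(np.uint8)
    m2=np.zeros_like(m); m2[v0:v1,u0:u1]=m[v0:v1,u0:u1]; M=cv2.moments(m2,True); return M['m10']/M['m00'],M['m01']/M['m00']
a=red(c,325,350,165,200);b=red(d,280,300,150,190);print(a,b,tri(c,a,d,b))
# yaw from button position vs nest
E
```

```text
grasp [0.5465 0.1799 0.1554] F sh [ 0.2 -0.1 -0.4] open 0.093 t 9.82
(337.08641975308643, 179.91358024691357) (288.12, 168.06) (array([0.52901793, 0.0678968 , 0.32820981]), np.float64(0.0009136449638633622))
```

View pics/c5.png

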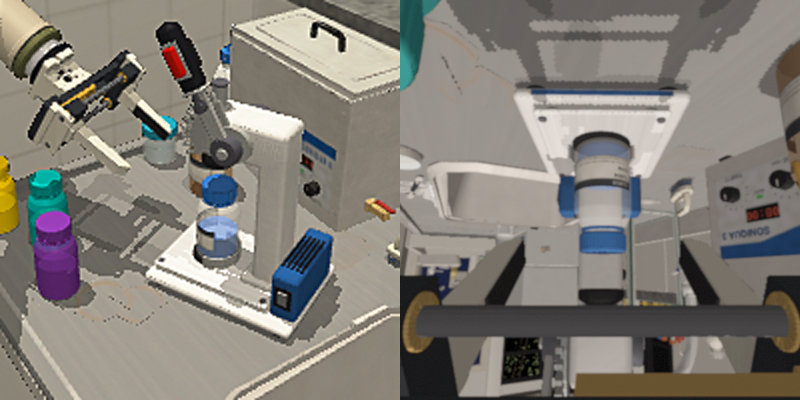

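The bottle stands upright on the mat against the backstop, under the foot, with the hand clear. In the wrist half the front edge of the shaker is level in the image, so yaw -65° holds. Now the lever: same azimuth, tilt 60°.

```bash
python3 - <<'E'
from h import *
inc([.546,.075,.326],frame(-65,60),.11)
E
```

```text
t 9.97 inc [-1.661, -0.227, -0.388, 0.001, 0.165, 0.0] tcp [0.487 0.201 0.566] deg 29.7
```

{"method": "arm_command", "body": {
  "increments": [
    [-0.2, -0.04, -0.08, 0, 0.03, 0],
    [-0.4, -0.08, -0.16, 0, 0.06, 0],
    [-0.6, -0.12, -0.24, 0, 0.09, 0],
    [-0.8, -0.16, -0.3, 0, 0.12, 0],
    [-1.0, -0.2, -0.36, 0, 0.15, 0]
  ]
}}

```text
t: 10.6
tool_pos: [0.4666, 0.2564, 0.4482]
orientation: [1.413, 2.221, -0.416]
force: [-0.3, 0.5, -0.1]
opening: 0.0926
gripper_force: 0.0
```

```bash
python3 - <<'E'
from h import *
st();inc([.546,.075,.326],frame(-65,60),.11)
E
```

```text
grasp [0.5043 0.1747 0.3075] F sh [-0.6 -0.1 -0.1] open 0.0926 t 10.6
t 10.6 inc [-0.567, -0.025, -0.336, -0.001, 0.014, 0.0] tcp [0.487 0.201 0.566] deg 2.6
```

{"method": "arm_command", "body": {
  "increments": [
    [-0.15, -0.01, -0.12, 0, 0.014, 0],
    [-0.3, -0.02, -0.22, 0, 0.014, 0],
    [-0.45, -0.025, -0.3, 0, 0.014, 0],
    [-0.567, -0.025, -0.336, 0, 0.014, 0],
    [-0.567, -0.025, -0.336, 0, 0.014, 0]
  ]
}}

```text
t: 11.22
tool_pos: [0.4878, 0.2007, 0.5665]
orientation: [1.437, 2.25, -0.388]
force: [-0.7, -0.1, -0.2]
opening: 0.0934
gripper_force: 0.0
```

```bash
python3 - <<'E'
from h import *
st();inc([.546,.075,.326],frame(-65,60),.0)
w=snap('wrist','w6.png'); g=proj(w,[.546,.075,.326]); print(g, w['T'][:3,3])
for y in(-.02,.012): print(proj(w,np.array([.546,.075,.326])+frame(-65,0)[:,1]*y))
E
```

```text
grasp [0.5233 0.1244 0.4222] F sh [-0.1 -0.7 -0.2] open 0.0934 t 11.22
t 11.22 inc [0.004, -0.002, 0.553, -0.0, 0.001, -0.001] tcp [0.511 0.151 0.471] deg 0.3
[322.48644072 204.91857045] [0.46268361 0.25378955 0.5092015 ]
[300.13825547 204.94453931]
[335.89881522 204.90298511]
```

View pics/w6.png

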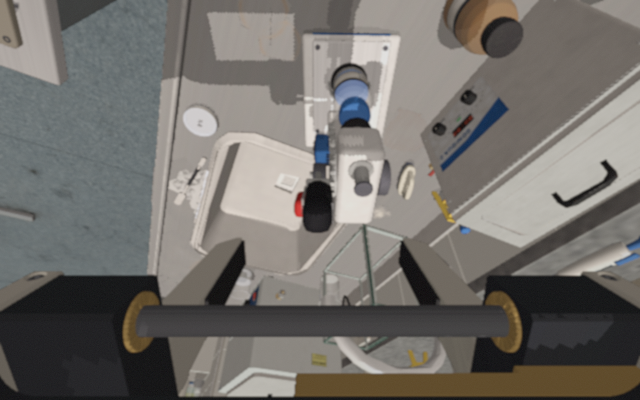

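Wrist view: the black grip spans u≈303–332 with the red button at its left (299,204). That is about 4 mm further to shaker -y than assumed, which agrees with the nest-based estimate.

```bash
python3 - <<'E'
from h import *
w=load('w6.png'); i=w['image'].astype(int)
m=(i.max(2)<60); r=(i[...,0]>130)&(i[...,1]<60)&(i[...,2]<60)
for v in(190,200,205,212,220):
    u=np.where(m[v,285:345])[0]+285; q=np.where(r[v,285:345])[0]+285
    print(v,u.min() if len(u) else 0,u.max() if len(u) else 0,q[[0,-1]] if len(q) else 0)
y=frame(-65,0)[:,1]
G=np.array([.546,.075,.326])-.0045*y; print(G)
for a in(-.02,-.012,.012): print(proj(w,G+a*y))
inc(G-.001*y,frame(-65,60),.0)
E
```

```text
190 306 330 0
200 305 331 0
205 304 330 [296 297]
212 303 331 [296 297]
220 304 330 0
[0.54192161 0.07309822 0.326     ]
[295.11090785 204.95038115]
[304.04866715 204.93999537]
[330.86887032 204.90882996]
t 11.28 inc [-0.003, -0.029, 0.547, -0.001, 0.001, -0.0] tcp [0.506 0.148 0.471] deg 0.3
```

{"method": "arm_command", "body": {
  "increments": [
    [-0.002, -0.029, 0.1, 0, 0, 0],
    [-0.003, -0.029, 0.22, 0, 0, 0],
    [-0.003, -0.029, 0.36, 0, 0, 0],
    [-0.003, -0.029, 0.48, 0, 0, 0],
    [-0.003, -0.029, 0.545, 0, 0, 0]
  ]
}}

```text
t: 11.9
tool_pos: [0.5051, 0.1489, 0.4681]
orientation: [1.434, 2.256, -0.395]
force: [-0.3, 0.4, -0.2]
opening: 0.0932
gripper_force: 0.0
```

```bash
python3 - <<'E'
from h import *
st();c=snap('scene','s7.png');d=snap('side','d7.png')
A=c['image'][110:260,250:400];B=d['image'][90:240,220:370]
cv2.imwrite('pics/c7.png',cv2.resize(np.hstack([A,B])[:,:,::-1],None,fx=2.6,fy=2.6,interpolation=cv2.INTER_CUBIC))
E
```

```text
grasp [0.5397 0.0724 0.3238] F sh [-0.4 -0.1 -0.2] open 0.0932 t 11.9
```

View pics/c7.png

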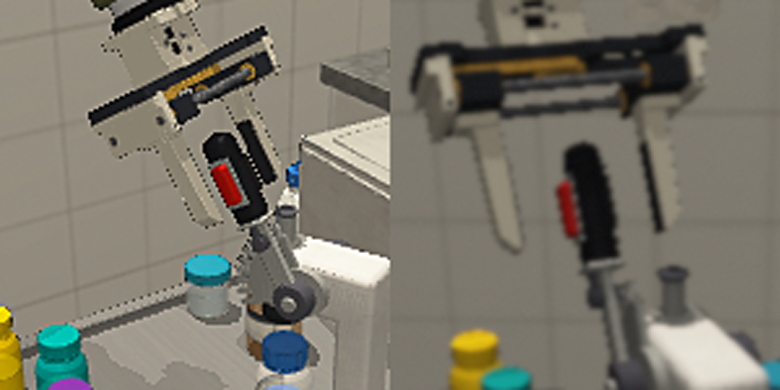

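Fingers straddle the grip, the red button (scene crop 228,185) facing the left finger. Closing.

{"method": "arm_command", "body": {
  "increments": [
    [0, 0, 0, 0, 0, 0],
    [0, 0, 0, 0, 0, 0],
    [0, 0, 0, 0, 0, 0],
    [0, 0, 0, 0, 0, 0],
    [0, 0, 0, 0, 0, 0]
  ],
  "fingers": 1,
  "force": 25
}}

```text
t: 12.62
tool_pos: [0.5056, 0.149, 0.4715]
orientation: [1.434, 2.253, -0.39]
force: [0.6, -0.5, 0.4]
opening: 0.0478
gripper_force: 0.0
```

{"method": "arm_command", "body": {
  "increments": [
    [0, 0, 0, 0, 0, 0],
    [0, 0, 0, 0, 0, 0],
    [0, 0, 0, 0, 0, 0],
    [0, 0, 0, 0, 0, 0],
    [0, 0, 0, 0, 0, 0]
  ]
}}

```text
t: 13.25
tool_pos: [0.506, 0.1491, 0.4714]
orientation: [1.433, 2.252, -0.388]
force: [6.5, 2.6, -1.6]
opening: 0.026
gripper_force: 25.0
```

```bash
python3 - <<'E'
from h import *
st()
s=read_state(); Rt=R.from_rotvec(s['orientation']); p0=np.array(s['tool_pos'])
x=frame(-65,0)[:,2]
G=p0+Rt.as_matrix()[:,2]*.167
# arc about hinge: relative shift of the grip for lever angle a (orientation kept)
f=lambda a:.119*(-np.cos(np.radians(60)-a)*x+np.sin(np.radians(60)-a)*np.array([0,0,1]))
for a in np.arange(0,1.46,.1): print(round(a,2),(Rt.inv().apply(f(a)-f(0))/.2).round(3))
E
```

```text
grasp [0.5416 0.0728 0.3271] F sh [ 0.4  7.  -1.6] open 0.026 t 13.25
0.0 [0. 0. 0.]
0.1 [0.059 0.    0.003]
0.2 [0.118 0.    0.011]
0.3 [0.176 0.    0.026]
0.4 [0.232 0.    0.046]
0.5 [0.286 0.    0.072]
0.6 [0.336 0.    0.102]
0.7 [0.384 0.    0.138]
0.8 [0.428 0.    0.179]
0.9 [0.467 0.001 0.223]
1.0 [0.502 0.001 0.271]
1.1 [0.532 0.001 0.323]
1.2 [0.556 0.001 0.377]
1.3 [0.575 0.001 0.433]
1.4 [0.589 0.001 0.491]
```

Opening 26 mm means the button is fully in. Swinging down along the arc.

{"method": "arm_command", "body": {
  "increments": [
    [0.03, 0.002, 0.001, 0, 0, 0],
    [0.075, 0.004, 0.005, 0, 0, 0],
    [0.13, 0.004, 0.014, 0, 0, 0],
    [0.18, 0.004, 0.027, 0, 0, 0],
    [0.232, 0.004, 0.046, 0, 0, 0]
  ]
}}

```text
t: 13.88
tool_pos: [0.4913, 0.1818, 0.4413]
orientation: [1.434, 2.251, -0.388]
force: [1.0, 1.0, 8.6]
opening: 0.0262
gripper_force: 24.9
```

```bash
python3 -c "
from h import *
st()"
```

```text
grasp [0.527  0.1055 0.2971] F sh [-0.5  1.3  8.6] open 0.0262 t 13.88
```

{"method": "arm_command", "body": {
  "increments": [
    [0.044, 0, 0.02, 0, 0, 0],
    [0.085, 0, 0.044, 0, 0, 0],
    [0.123, 0, 0.07, 0, 0, 0],
    [0.16, 0, 0.1, 0, 0, 0],
    [0.196, 0, 0.133, 0, 0, 0]
  ]
}}

```text
t: 14.5
tool_pos: [0.4821, 0.202, 0.3986]
orientation: [1.434, 2.255, -0.383]
force: [-4.3, 12.2, 9.1]
opening: 0.026
gripper_force: 24.9
```

```bash
python3 -c "
from h import *
st()"
```

```text
grasp [0.5178 0.1263 0.2541] F sh [-12.9   1.3   9.1] open 0.026 t 14.5
```

{"method": "arm_command", "body": {
  "increments": [
    [0.038, 0, 0.03, 0, 0, 0],
    [0.067, 0, 0.066, 0, 0, 0],
    [0.094, 0, 0.107, 0, 0, 0],
    [0.118, 0, 0.15, 0, 0, 0],
    [0.137, 0, 0.193, 0, 0, 0]
  ]
}}

```text
t: 15.12
tool_pos: [0.4801, 0.2065, 0.3505]
orientation: [1.434, 2.257, -0.382]
force: [-5.2, 17.2, 5.2]
opening: 0.0263
gripper_force: 24.9
```

```bash
python3 -c "
from h import *
st()"
```

```text
grasp [0.5157 0.1311 0.2058] F sh [-17.8   2.5   5.2] open 0.0263 t 15.12
```

{"method": "arm_command", "body": {
  "increments": [
    [0.02, 0, 0.015, 0, 0, 0],
    [0.032, 0, 0.045, 0, 0, 0],
    [0.041, 0, 0.075, 0, 0, 0],
    [0.047, 0, 0.105, 0, 0, 0],
    [0.05, 0, 0.13, 0, 0, 0]
  ]
}}

```text
t: 15.75
tool_pos: [0.482, 0.2022, 0.3227]
orientation: [1.434, 2.257, -0.382]
force: [-4.1, 17.1, 2.3]
opening: 0.0256
gripper_force: 25.0
```

```bash
python3 -c "
from h import *
st()"
```

```text
grasp [0.5176 0.1268 0.178 ] F sh [-17.2   3.5   2.3] open 0.0256 t 15.75
```

{"method": "arm_command", "body": {
  "increments": [
    [0.006, 0, 0.01, 0, 0, 0],
    [0.012, 0, 0.02, 0, 0, 0],
    [0.018, 0, 0.03, 0, 0, 0],
    [0.024, 0, 0.041, 0, 0, 0],
    [0.024, 0, 0.041, 0, 0, 0]
  ]
}}

```text
t: 16.38
tool_pos: [0.4828, 0.2008, 0.314]
orientation: [1.433, 2.253, -0.385]
force: [1.6, 4.5, 4.7]
opening: 0.0257
gripper_force: 25.0
```

```bash
python3 -c "
from h import *
st()"
```

```text
grasp [0.5185 0.1248 0.1697] F sh [-3.4  3.3  4.7] open 0.0257 t 16.38
```

{"method": "arm_command", "body": {
  "increments": [
    [0.001, 0, 0.008, 0, 0, 0],
    [0.002, 0, 0.015, 0, 0, 0],
    [0.003, 0, 0.022, 0, 0, 0],
    [0.004, 0, 0.03, 0, 0, 0],
    [0.004, 0, 0.03, 0, 0, 0]
  ]
}}

```text
t: 17.0
tool_pos: [0.4836, 0.199, 0.3083]
orientation: [1.434, 2.254, -0.385]
force: [-0.5, 6.6, 5.0]
opening: 0.0258
gripper_force: 25.0
```

```bash
python3 - <<'E'
from h import *
st(); d=snap('side','d8.png'); d0=load('d5.png')
n=np.array([.598,.071,0])
for z in(.249,.269,.282,.234): print(z,proj(d,n+[0,0,z]).round(1))
u=int(proj(d,n+[0,0,.26])[0])
for v in range(185,226): print(v,d0['image'][v,u-2:u+3].mean((0)).astype(int),d['image'][v,u-2:u+3].mean((0)).astype(int))
E
```

```text
grasp [0.5193 0.1231 0.1638] F sh [-6.2  2.4  5. ] open 0.0258 t 17.0
0.249 [329.5 211.1]
0.269 [329.4 200.5]
0.282 [329.4 193.6]
0.234 [329.5 218.8]
185 [45 44 43] [157 149 131]
186 [41 41 41] [144 136 121]
187 [38 39 39] [138 131 116]
188 [32 33 34] [141 134 120]
189 [24 25 26] [146 139 124]
190 [20 21 22] [148 141 126]
191 [30 29 31] [146 139 124]
192 [50 50 52] [144 137 122]
193 [67 66 70] [142 136 120]
194 [74 72 76] [131 125 111]
195 [73 72 75] [114 108  97]
196 [63 61 65] [107 103  92]
197 [53 51 53] [107 102  91]
198 [58 57 55] [105 100  90]
199 [70 68 65] [109 105  95]
200 [75 74 70] [118 114 104]
201 [77 76 72] [123 118 108]
202 [79 78 73] [124 119 110]
203 [80 78 74] [124 119 109]
204 [80 78 73] [124 119 109]
205 [80 79 74] [123 118 108]
206 [80 78 74] [121 116 107]
207 [80 79 74] [128 125 116]
208 [79 78 73] [151 149 139]
209 [80 79 74] [163 160 150]
210 [81 79 74] [165 162 153]
211 [84 82 77] [166 163 154]
212 [90 88 83] [164 161 152]
213 [95 93 87] [153 149 141]
214 [112 109 102] [156 151 142]
215 [161 155 145] [195 188 178]
216 [208 202 190] [221 213 202]
217 [226 219 208] [227 222 210]
218 [228 223 211] [229 224 211]
219 [228 223 212] [229 223 212]
220 [228 223 212] [229 223 212]
221 [229 224 212] [229 224 213]
222 [229 224 213] [229 225 213]
223 [229 223 212] [229 223 212]
224 [227 221 210] [227 221 210]
225 [224 218 207] [224 218 207]
```

```bash
python3 - <<'E'
from h import *
c=snap('scene','s8.png'); d=load('d8.png')
x,y=frame(-65,0)[:,2],frame(-65,0)[:,1]; H=np.array([.598,.071,.222])+.035*x-.06*y
for n,im in(('scene',c),('side',d)):
  g=im['image'].astype(int)
  for r in(.085,.095,.145,.155):
    print(n,r,end=': ')
    for deg in range(10,-44,-3):
        a=np.radians(deg); p=H+r*(-np.cos(a)*x+np.sin(a)*np.array([0,0,1])); u,v=proj(im,p).round().astype(int)
        print(deg,g[v,u].tolist(),end=' ')
    print()
E
```

```text
scene 0.085: 10 [45, 183, 200] 7 [45, 185, 203] 4 [28, 123, 135] 1 [18, 86, 94] -2 [22, 117, 128] -5 [27, 32, 33] -8 [81, 80, 77] -11 [34, 33, 30] -14 [20, 20, 22] -17 [46, 43, 40] -20 [9, 10, 11] -23 [42, 40, 39] -26 [105, 103, 95] -29 [97, 93, 88] -32 [176, 168, 158] -35 [164, 158, 145] -38 [163, 157, 144] -41 [165, 160, 147] 
scene 0.095: 10 [53, 182, 199] 7 [48, 183, 200] 4 [42, 186, 203] 1 [6, 55, 63] -2 [115, 141, 132] -5 [24, 21, 22] -8 [36, 36, 37] -11 [30, 30, 32] -14 [24, 22, 24] -17 [14, 15, 15] -20 [13, 12, 15] -23 [19, 18, 18] -26 [211, 199, 171] -29 [161, 151, 131] -32 [167, 161, 146] -35 [163, 156, 144] -38 [165, 161, 148] -41 [169, 160, 148] 
scene 0.145: 10 [38, 45, 58] 7 [38, 38, 42] 4 [35, 37, 43] 1 [24, 28, 37] -2 [168, 157, 136] -5 [147, 138, 120] -8 [146, 137, 119] -11 [145, 136, 119] -14 [138, 130, 113] -17 [138, 131, 113] -20 [139, 132, 113] -23 [140, 131, 114] -26 [141, 132, 115] -29 [137, 129, 112] -32 [142, 133, 116] -35 [124, 118, 102] -38 [164, 157, 145] -41 [169, 162, 148] 
scene 0.155: 10 [149, 114, 42] 7 [111, 92, 59] 4 [16, 16, 24] 1 [89, 93, 104] -2 
[... 930 characters left out ...]
99] 
side 0.145: 10 [36, 33, 30] 7 [29, 29, 31] 4 [24, 25, 27] 1 [101, 96, 88] -2 [117, 113, 101] -5 [110, 104, 93] -8 [112, 106, 94] -11 [118, 113, 99] -14 [134, 128, 112] -17 [126, 119, 105] -20 [139, 131, 115] -23 [139, 132, 116] -26 [144, 138, 121] -29 [141, 134, 117] -32 [139, 133, 116] -35 [118, 113, 103] -38 [109, 105, 99] -41 [109, 105, 100] 
side 0.155: 10 [120, 91, 39] 7 [26, 25, 29] 4 [24, 24, 28] 1 [23, 23, 24] -2 [118, 112, 99] -5 [112, 106, 94] -8 [123, 117, 103] -11 [128, 122, 108] -14 [144, 136, 120] -17 [147, 139, 122] -20 [146, 139, 121] -23 [145, 139, 122] -26 [147, 140, 123] -29 [147, 140, 123] -32 [145, 139, 121] -35 [115, 111, 100] -38 [108, 104, 99] -41 [110, 106, 100]
```

{"method": "arm_command", "body": {
  "increments": [
    [0.001, 0, 0.01, 0, 0, 0],
    [0.002, 0, 0.02, 0, 0, 0],
    [0.003, 0, 0.03, 0, 0, 0],
    [0.003, 0, 0.035, 0, 0, 0],
    [0.003, 0, 0.035, 0, 0, 0]
  ]
}}

```text
t: 17.73
tool_pos: [0.4844, 0.1973, 0.304]
orientation: [1.435, 2.254, -0.383]
force: [-16.0, 13.7, 20.3]
opening: 0.0256
gripper_force: 25.0
```

```bash
cat >> h.py <<'E'
def lev(tag):
    st(); x,y=frame(-65,0)[:,2],frame(-65,0)[:,1]; H=np.array([.598,.071,.222])+.035*x-.06*y
    for n in('scene','side'):
        im=snap(n,tag+n+'.png'); g=cv2.cvtColor(im['image'],cv2.COLOR_RGB2GRAY)
        for r in(.06,.08,.09):
            o=[]
            for deg in range(20,-50,-2):
                a=np.radians(deg); u,v=proj(im,H+r*(-np.cos(a)*x+np.sin(a)*np.array([0,0,1]))); o.append(int(cv2.getRectSubPix(g,(1,1),(float(u),float(v)))[0,0]))
            print(n,r,o)
E
python3 -c "
from h import *
lev('l1')"
```

```text
grasp [0.5202 0.1216 0.1594] F sh [-19.2  -8.7  20.3] open 0.0256 t 17.73
scene 0.06 [158, 171, 176, 161, 122, 86, 79, 88, 87, 122, 149, 163, 169, 204, 128, 73, 107, 105, 69, 75, 62, 46, 45, 81, 105, 129, 153, 165, 163, 161, 144, 114, 111, 94, 104]
scene 0.08 [141, 143, 142, 142, 144, 144, 146, 130, 65, 74, 77, 92, 111, 52, 124, 186, 133, 139, 137, 123, 133, 126, 129, 132, 122, 101, 151, 163, 159, 160, 161, 158, 158, 158, 150]
scene 0.09 [140, 141, 143, 145, 145, 145, 145, 146, 144, 84, 69, 72, 60, 30, 31, 32, 28, 25, 21, 19, 17, 17, 11, 47, 171, 155, 163, 161, 161, 160, 157, 157, 157, 158, 160]
side 0.06 [89, 91, 98, 102, 100, 95, 88, 86, 82, 69, 46, 56, 97, 118, 113, 104, 96, 82, 67, 62, 63, 52, 44, 51, 71, 82, 82, 72, 59, 57, 65, 84, 99, 102, 106]
side 0.08 [60, 98, 112, 114, 113, 114, 118, 119, 120, 119, 119, 119, 110, 68, 40, 86, 94, 85, 83, 73, 68, 72, 68, 79, 88, 85, 73, 61, 61, 83, 105, 106, 106, 106, 106]
side 0.09 [45, 53, 60, 81, 110, 116, 113, 115, 118, 119, 120, 119, 119, 114, 71, 28, 48, 55, 57, 52, 47, 45, 50, 72, 94, 90, 70, 60, 71, 99, 105, 107, 106, 105, 106]
```

The force jumped to about 26 N along the swing, so the lever is at its stop with the button in (opening 25.6 mm). Letting go.

{"method": "arm_command", "body": {
  "increments": [
    [0, 0, 0, 0, 0, 0],
    [0, 0, 0, 0, 0, 0],
    [0, 0, 0, 0, 0, 0],
    [0, 0, 0, 0, 0, 0],
    [0, 0, 0, 0, 0, 0]
  ],
  "fingers": -1
}}

```text
t: 18.45
tool_pos: [0.4847, 0.1947, 0.3011]
orientation: [1.434, 2.253, -0.39]
force: [-0.6, -0.2, -0.2]
opening: 0.0711
gripper_force: 0.0
```

```bash
python3 -c "
from h import *
lev('l2')"
```

```text
grasp [0.5199 0.1184 0.1568] F sh [-0.1 -0.7 -0.2] open 0.0711 t 18.45
scene 0.06 [158, 171, 176, 162, 123, 86, 79, 88, 87, 120, 152, 184, 225, 100, 86, 106, 97, 59, 57, 53, 51, 50, 85, 103, 101, 127, 153, 165, 164, 161, 144, 114, 111, 95, 103]
scene 0.08 [141, 143, 142, 142, 143, 142, 144, 150, 160, 151, 164, 141, 35, 157, 176, 127, 130, 133, 124, 120, 139, 127, 122, 136, 76, 58, 96, 158, 161, 160, 161, 159, 159, 158, 149]
scene 0.09 [140, 142, 139, 136, 134, 138, 136, 158, 164, 150, 136, 63, 31, 32, 32, 27, 25, 20, 20, 17, 15, 13, 11, 21, 18, 14, 61, 152, 164, 160, 158, 157, 158, 158, 161]
side 0.06 [119, 119, 118, 119, 119, 118, 102, 64, 27, 36, 88, 126, 119, 105, 98, 89, 77, 63, 51, 43, 41, 41, 54, 74, 88, 98, 95, 78, 63, 59, 67, 87, 103, 106, 107]
side 0.08 [103, 117, 118, 116, 114, 115, 119, 120, 120, 119, 107, 61, 24, 36, 73, 83, 81, 78, 70, 60, 59, 63, 76, 91, 93, 93, 78, 62, 60, 84, 104, 106, 106, 106, 106]
side 0.09 [42, 42, 63, 104, 117, 117, 114, 115, 118, 120, 120, 117, 78, 23, 20, 41, 51, 52, 51, 46, 44, 48, 71, 101, 101, 93, 71, 60, 70, 99, 106, 106, 106, 106, 106]
```

{"method": "arm_command", "body": {
  "increments": [
    [0, 0, -0.08, 0, 0, 0],
    [0, 0, -0.2, 0, 0, 0],
    [0, 0, -0.35, 0, 0, 0],
    [0, 0, -0.5, 0, 0, 0],
    [0, 0, -0.7, 0, 0, 0]
  ]
}}

```text
t: 19.18
tool_pos: [0.4544, 0.2594, 0.4236]
orientation: [1.434, 2.253, -0.39]
force: [1.2, -0.6, -0.3]
opening: 0.0931
gripper_force: 0.0
```

```bash
python3 - <<'E'
from h import *
st(); c=snap('scene','s9.png'); d=snap('side','d9.png')
x,y=frame(-65,0)[:,2],frame(-65,0)[:,1]; H=np.array([.598,.071,.222])+.035*x-.048*y
def red(c):
    i=c['image'].astype(int); m=((i[...,0]>120)&(i[...,1]<70)&(i[...,2]<70)).astype(np.uint8)
    p=proj(c,H-.112*x-.02*y-[0,0,.03]).astype(int); w=np.zeros_like(m); w[p[1]-35:p[1]+35,p[0]-35:p[0]+35]=1; m*=w
    n,l,s,ce=cv2.connectedComponentsWithStats(m); k=1+s[1:,4].argmax(); print(p,s[k]); return ce[k]
def rep(a,b,c,d):
    P,e=tri(c,a,d,b); q=P-H; print(P.round(4),e,'sh',(q@x).round(4),(q@y).round(4),q[2].round(4),'deg',np.degrees(np.arctan2(q[2],-q@x)))
rep(red(c),red(d),c,d)
rep((337.1,179.9),(288.1,168.06),load('s5.png'),load('d5.png'))
for a in(0,-10,-20):
    t=np.radians(a); P=H-.020*y+.119*(-np.cos(t)*x+np.sin(t)*np.array([0,0,1])); print(a,proj(c,P),proj(d,P))
E
```

```text
grasp [0.4897 0.183  0.2793] F sh [ 1.1  0.9 -0.3] open 0.0931 t 19.18
[318 226] [313 225  12   6  69]
[281 228] [281 227   6   5  18]
[0.5073 0.1175 0.1876] 0.0027252444464599523 sh -0.1155 -0.0146 -0.0344 deg -16.592181691255156
[0.529  0.0678 0.3283] 0.0008744940395341257 sh -0.0613 -0.0159 0.1063 deg 60.02773513734445
0 [315.58953841 215.38793475] [279.4538787 213.142117 ]
-10 [316.44121384 222.96752398] [280.30211831 223.333306  ]
-20 [318.48997584 230.59489506] [281.64521693 233.85153047]
```

```bash
python3 - <<'E'
from h import *
x,y=frame(-65,0)[:,2],frame(-65,0)[:,1]; H=np.array([.598,.071,.222])+.035*x-.060*y; Z=np.array([0,0,1])
for f in('s9.png','d9.png'):
    im=load(f); g=im['image'].astype(np.float32)
    for A in(-10,-20):
        t=np.radians(A); e=-np.cos(t)*x+np.sin(t)*Z; n=np.sin(t)*x*1+np.cos(t)*Z  # normal, up
        for r in(.10,.145):
            print(f,A,r,[(k,cv2.getRectSubPix(g,(1,1),tuple(map(float,proj(im,H+r*e+n*k/1000))))[0,0].astype(int).tolist()) for k in range(-28,30,4)])
E
```

```text
s9.png -10 0.1 [(-28, [112, 108, 100]), (-24, [92, 92, 85]), (-20, [104, 108, 100]), (-16, [93, 96, 90]), (-12, [71, 78, 74]), (-8, [90, 94, 88]), (-4, [73, 72, 67]), (0, [35, 34, 35]), (4, [29, 29, 29]), (8, [38, 30, 29]), (12, [28, 85, 93]), (16, [19, 87, 95]), (20, [27, 110, 121]), (24, [48, 178, 194]), (28, [51, 184, 200])]
s9.png -10 0.145 [(-28, [19, 21, 21]), (-24, [11, 12, 14]), (-20, [17, 19, 21]), (-16, [15, 15, 17]), (-12, [58, 58, 56]), (-8, [35, 34, 36]), (-4, [14, 14, 15]), (0, [114, 109, 98]), (4, [148, 142, 128]), (8, [143, 138, 123]), (12, [143, 136, 123]), (16, [143, 137, 124]), (20, [145, 139, 125]), (24, [135, 129, 114]), (28, [142, 135, 121])]
s9.png -20 0.1 [(-28, [162, 158, 144]), (-24, [162, 158, 145]), (-20, [162, 156, 143]), (-16, [160, 153, 142]), (-12, [120, 114, 106]), (-8, [90, 87, 79]), (-4, [57, 56, 53]), (0, [73, 76, 72]), (4, [63, 66, 64]), (8, [77, 84, 79]), (12, [95, 95, 88]), (16, [62, 62, 60]), (20, [32, 31, 33]), (24, [28, 25, 26]), (28, [37, 61, 62])]
s9.png -20 0.145 [(-28, [161, 154, 142]), (-24, [161, 155, 143]), (-20, [162, 154, 144]), (-16
[... 891 characters left out ...]
 [119, 114, 104]), (28, [119, 115, 104])]
d9.png -20 0.1 [(-28, [87, 83, 78]), (-24, [60, 59, 55]), (-20, [71, 69, 66]), (-16, [100, 96, 90]), (-12, [112, 108, 100]), (-8, [87, 83, 78]), (-4, [55, 46, 43]), (0, [58, 35, 33]), (4, [72, 48, 45]), (8, [82, 51, 47]), (12, [68, 48, 45]), (16, [40, 39, 37]), (20, [24, 24, 24]), (24, [84, 80, 73]), (28, [121, 116, 106])]
d9.png -20 0.145 [(-28, [61, 59, 55]), (-24, [84, 81, 76]), (-20, [102, 98, 92]), (-16, [94, 90, 83]), (-12, [111, 106, 96]), (-8, [98, 86, 77]), (-4, [84, 43, 39]), (0, [83, 16, 13]), (4, [110, 19, 16]), (8, [134, 44, 39]), (12, [95, 76, 70]), (16, [93, 88, 80]), (20, [115, 109, 100]), (24, [118, 114, 103]), (28, [117, 112, 102])]
```

```bash
cat >> h.py <<'E'
def button(fs,fd,n=np.array([.598,.071,0])):
    x,y=frame(-65,0)[:,2],frame(-65,0)[:,1]; H=n+.035*x-.048*y+[0,0,.222]; P=[]; C=[load(fs),load(fd)]
    for c,w in zip(C,((300,350,165,250),(265,300,150,250))):
        i=c['image'].astype(int); m=((i[...,0]>50)&(i[...,1]<.55*i[...,0])&(i[...,2]<.55*i[...,0])).astype(np.uint8)
        k=np.zeros_like(m); k[w[2]:w[3],w[0]:w[1]]=1; _,l,s,ce=cv2.connectedComponentsWithStats(m*k); j=1+s[1:,4].argmax(); print(s[j],ce[j].round(1)); P.append(ce[j])
    p,e=tri(C[0],P[0],C[1],P[1]); q=p-H; print('sh',np.round([q@x,q@y,q[2]],4),'err',e.round(4),'deg',np.degrees(np.arctan2(q[2],-q@x)).round(1))
    return C
E
python3 - <<'E'
from h import *
button('s5.png','d5.png'); c,d=button('s9.png','d9.png')
x,y=frame(-65,0)[:,2],frame(-65,0)[:,1]; H=np.array([.598,.071,.222])+.035*x-.048*y; Z=np.array([0,0,1])
for a in(60,-10,-20):
    t=np.radians(a); e=-np.cos(t)*x+np.sin(t)*Z; n=np.sin(t)*x+np.cos(t)*Z
    for nm,im in(('scene',c),('side',d)):
        # expected bounding box: button solid, from grip face (y -12) to -20
        q=np.array([proj(im,H+r*e+k*n+yy*y) for r in(.101,.137) for k in(-.008,.008) for yy in(-.012,-.020)]); print(a,nm,q.min(0).round(1),q.max(0).round(1))
E
```

```text
[331 173  12  16 107] [336.8 180.6]
[283 160  10  21 118] [287.8 170.2]
sh [-0.062  -0.016   0.1033] err 0.0011 deg 59.0
[313 225  13   7  71] [318.5 227.6]
[281 227   8  10  54] [284.4 231.2]
sh [-0.1164 -0.0129 -0.038 ] err 0.001 deg -18.1
60 scene [330.6 172.2] [344.9 190.1]
60 side [283.  158.6] [293.9 182.1]
-10 scene [309.9 217.8] [324.9 226.8]
-10 side [277.4 216.5] [287.4 229.7]
-20 scene [311.8 225.9] [327.1 233.7]
-20 side [278.8 228.3] [288.7 238.9]
```

The button's outline (scene rows 225–232, side rows 227–237) fits -20° within about 2 px and is about 8 px off for -10°. The lever is locked in the last notch. Quick check that the bottle hasn't moved, then hand in.

```bash
python3 - <<'E'
from h import *
snap('scene','s10.png');snap('side','d10.png');button('s10.png','d10.png')
for f in('s5.png','s10.png'):
    m=cv2.inRange(cv2.cvtColor(load(f)['image'],cv2.COLOR_RGB2HSV),(100,120,40),(118,255,255)); m[:225]=0;m[265:]=0;m[:,:340]=0;m[:,375:]=0
    n,l,s,ce=cv2.connectedComponentsWithStats(m);i=1+s[1:,4].argmax();print(s[i],ce[i])
st(); print(close_job())
E
```

```text
[313 225  13   7  71] [318.5 227.6]
[281 227   7  10  53] [284.3 231.2]
sh [-0.1163 -0.0131 -0.0379] err 0.001 deg -18.0
[351 237  18  17 244] [359.05737705 244.8442623 ]
[351 241  18  13 130] [359.4        248.14615385]
grasp [0.4907 0.1834 0.2794] F sh [ 0.6 -0.1  0.2] open 0.0929 t 19.38
the job is handed in; nothing more can be done
None
```

The job is handed in at 19.4 s: the blue-cap bottle stands on the mat against the backstop, clamped, with the lever locked at its stop; on the way the gripper tipped the turquoise look-alike, which stood back up about 4 mm from its place.

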